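# Touch off a tube block at three points and pin it

### The arm

A 7-joint arm with a two-finger parallel gripper is mounted at the origin on a cart in front of the work surface, level with it; the furniture and walls round the work are solid. World frame = base frame: x ahead of the robot, y to its left, z up, the work surface at z = 0. Lengths are in m, angles in rad, forces in N, time in s.
With the tool pointing down it reaches from about 0.4 to 0.85 m from the base axis. Payload 10.4 kg.
Tool frame: the origin (TCP) lies on the centre line of the jaws, within the pads' length; the fingertips stand 11 mm ahead of it and the grasp point (between the pads) lies 8 mm behind it (tip_reach is the distance from the TCP to the fingertips, in m); z points along the fingers, y is the line along which they close (so a half turn about z gives the same grasp; the last joint's range is limited). The gripper opens to 85 mm and grips with 20 to 120 N. Pads are 22 mm wide; open, the fingers measure 114 mm over their backs; the gripper's body (76 mm by 85 mm) begins 54 mm behind the grasp point. The pads swing forward as they close: fully open they stand 13 mm farther back than shut.
Start: joints at [-1.265, 0.332, -0.065, 1.46, 0.022, 1.35, -0.088], TCP at [0.202, 0.592, 0.242] pointing down, gripper open.
Joint ranges: [-2.6, 2.6], [-0.5, 2.12], [-1.47, 1.34], [0.16, 2.42], [-1.27, 4.41], [0.06, 2.06], [-2.6, 2.6]. Speed limits (rad/s): [2.22, 2.22, 2.79, 2.79, 3.14, 3.14, 3.14].

### API

Orientations are given as a unit quaternion [x, y, z, w].
In Python, from workcell import get_obs, camera, hand_in, tip_reach gives the robot as it stands. The module is installed in compiled form; this text tells all that it offers.
- The arm moves only by the tool move_arm, never from a script. Its argument "plan" is a list of rows, each an object with "delta_pos": the shift along the tool's x, y, z in a scale on which 1.0 is 1 m, a list of three; "turn": the turn, a rotation vector about the tool's x, y, z in parts of the range, where 1.0 means 60 degrees, a list of three; "fingers": the closure, from 0 (fully open) to 1 (shut). A call has 1 to 12 rows; each row is the pose to reach, as a shift and turn from the pose commanded when the call began, along the tool's axes at that moment; what a row does not reach only later rows make up. A row lasts 1/8 s, in which the tool goes at most 62.5 mm and 10.7 degrees, less where a joint would pass 70% of its speed; a pose out of reach is approached as far as the arm can. No shift or turn number may pass 1 either way. A call with a gripper value outside its range is refused whole. The fingers move at their own pace and stop on an object; "force" is the grip in N (left out, the last holds). Time passes only in rows, so rows that repeat a pose let the fingers close. It gives the time, the measured TCP pose, the force, the opening and the grip force at its end, in the units of the state.
- get_obs(): the state, without advancing time (a new reading comes with each control period).
- camera(name): name is "side" or "top" or "wrist"; returns a dict with "color" (400x640x3 uint8, red, green, blue), "range_z" (400x640 float32, m along the optical axis (not along the pixel's ray), 0 where there is no reading), "fx", "fy", "cx", "cy" (pixels), "R" (3x3) and "t" (3): a world point X has camera coordinates R X + t; the wrist camera has in their place "tool_from_camera" (4x4, takes a point from camera to tool coordinates, whose origin is the TCP and whose axes are the flange's). Camera axes: x right, y down, z forward; pixel columns grow to the right and rows downward; lengths in m; the calibration is good to about 2 mm. A picture is of the moment at which its call begins: read the wrist's pose just before it.
- hand_in(): hands the job in; it is judged then, once.
The state is a dict: "clock": time; "joint_pos": joint angles; "joint_velocities": joint speeds; "tau": joint torques, N m; "position": TCP position; "ee_rot": TCP orientation; "ft_force": force on the tool from outside, world axes, zero at the start; "torque": the same for the moment, N m; "grip_width": opening from 0.0 (shut) to 1.0 (fully open); "grasp_force": force on a finger pad.
Only numpy, scipy, OpenCV 4.12 (cv2) and the standard library are available. Lean on these libraries where they do the work, as an engineer would, in place of code of your own. Each camera call takes 0.05 s, during which the arm holds its last target. There are 200 camera calls.

### The job

The drilled metal block on the locked adjustable stage was set by hand and nobody recorded where. Take the steel touch pin from its holder and, holding it upright, press the side of its shank gently, for half a second each time, against the block's long front face near its left end as seen from the robot, then on the same face near the right end, then against the middle of the right-hand end face, to find exactly how the block lies. Then lower the pin into the block's one large bore until its collar sits flat on the block, and only then let go; press lightly all the time, touch the stage and block with nothing but the pin, and do not disturb the things standing round about.

Things in the scene. Friction and masses are not known exactly. Their poses are not given: they have to be found in the camera images.
- stage: fixed stage: dark steel base plate 130 (x) x 150 (y) x 12 mm, two flat carriages, a turntable (top 30 mm up) and a metal block on it. Origin: centre of the base's underside, on the worktop; z up; -x is the front (robot side), -y the right. ONLY THE BASE IS MEASURED: the block's centre is shifted up to 8 mm in x and y from this origin and turned up to 0.07 rad about z, locked rigid, in no reading
- nominal_block (a point): point on the stage's own z axis, 90 mm up, level with the block's top; the block (60 in x, 110 in y, 60 high) would be centred here if shift and turn were zero. In the block's frame: front face x = -30, right end face y = -55 mm, sides upright. Small thimbles stick out at the back and left of the base below 30 mm. More than 25 N between pin and block or stage is too hard
- nominal_front_left (a point): where the first touch on the front face would be for an unshifted, unturned block: stage (-30, +35, 62) mm; moves with the base only. Touch with the pin's tip 10 to 50 mm below the block's top; each touch counts when 1 to 12 N are kept for 0.3 s
- nominal_front_right (a point): the same for the second touch on the front face: stage (-30, -35, 62) mm
- nominal_end_right (a point): the same for the touch on the right end face: stage (0, -55, 62) mm
- nominal_bore (a point): where the mouth of the large bore would be for an unshifted, unturned block: stage (0, -28, 90) mm; in the block's frame it is always (0, -28). Vertical through bore 14 mm wide, 2 mm chamfer. Four smaller holes (11 mm, at block x = +-16, y = +10 and +34) do not take the pin
- pin: loose steel touch pin, 0.12 kg, 100 long: round shank 12 mm in diameter from 0 to 55 with a 2 mm chamfered tip, collar 26 mm in diameter from 55 to 60, square grip 18 x 18 from 60 to 100. Origin: centre of the tip's end; z up along the pin, x and y square to the grip's flats. It starts upright in the holder, tip 3 mm above the worktop; home in the block, the tip is 35 mm above the worktop
- holder: fixed grey plastic holder 60 x 60 x 58 high with two low foot ears (84 over them in x, 50 wide, 6 high), and in its middle a vertical 15 mm hole in which the pin stands, collar on the holder's top. Origin: centre of the underside, on the worktop; z up. Behind the work a fixed insulated box about 250 high stands at world x above 0.57 m, y -0.18 to 0.13 m: keep the gripper clear of it
- tip_box: bystander, leave alone: box of pipette tips with a clear lid, 85 x 121 x 78 (mm); origin: centre of the underside, z up
- timer: bystander, leave alone: round white and grey lab timer, 66 across, 49 high (mm); origin: centre of the underside, z up
- bottle: bystander, leave alone: white reagent bottle, 60 across, 140 high (mm); origin: centre of the underside, z up
- slide_box: bystander, leave alone: small carton of microscope slides, 30 x 78 x 26 (mm); origin: centre of the underside, z up
- sanitizer: bystander, leave alone: bottle, 64 across, 170 high (mm); origin: centre of the underside, z up

How it is judged:
On the way, in this order (a step that is already met when the one before it is completed fails the run):
1. the pin is pressed gently (1 to 12 N for 0.3 s) against the front face near its left end (contact force between pin and stage between 1 and 12 N and z of pin in the frame of stage between 0.036 and 0.082 m and x of pin in the frame of stage below -0.022 m and y of pin in the frame of stage above 0.014 m), for 0.3 s.
2. then against the front face near its right end (contact force between pin and stage between 1 and 12 N and z of pin in the frame of stage between 0.036 and 0.082 m and x of pin in the frame of stage below -0.022 m and y of pin in the frame of stage below -0.014 m), for 0.3 s.
3. then against the right-hand end face (contact force between pin and stage between 1 and 12 N and z of pin in the frame of stage between 0.036 and 0.082 m and y of pin in the frame of stage below -0.048 m and x of pin in the frame of stage between -0.022 and 0.035 m), for 0.3 s.
4. the pin is fully home in the bore while the fingers still hold it (height (world z) of pin between 0.032 and 0.0375 m and angle between pin's own z axis and vertical below 0.06 rad and x of pin in the frame of stage between -0.018 and 0.018 m and y of pin in the frame of stage between -0.046 and -0.01 m and contact force between pin and the fingers above 1 N), for 0.1 s.
At the end, for the whole second after the job is handed in: the pin stands upright (within 0.06 rad), released and at rest in the block's large bore, its tip 32 to 37.5 mm above the worktop (collar on the block, within 2.5 mm) (height (world z) of pin between 0.032 and 0.0375 m and angle between pin's own z axis and vertical below 0.06 rad and x of pin in the frame of stage between -0.018 and 0.018 m and y of pin in the frame of stage between -0.046 and -0.01 m and linear speed of pin below 0.02 m/s and contact force between pin and the fingers below 0.1 N); the robot touches nothing.
It fails at once if the pin pushes on the block or stage with more than 25 N (contact force between pin and stage above 25 N).
It fails at once if the gripper or arm touches the stage or block (contact force between any of the fingers, the arm and stage above 1 N).
It fails at once if a bystander is moved more than 20 mm (distance of any of tip_box, timer, bottle, slide_box, sanitizer from where it was at the start of the episode above 0.02 m).
It also fails if it takes over 72 s, if anything falls off the work surface, if the arm or the gripper's body presses on something with over 40 N, if the wrist force passes 120 N, or if a joint passes its speed limit or range.

## Working session

There is one attempt and no reset: what is moved stays moved. The work goes in short steps, Python scripts to look and compute and a tool call to move; the robot and the scene stay as the last step left them, time stands still between calls to the robot, and variables do not carry over. Pictures are saved under pics/ and viewed, at most 10 in all, crops included, and the job is handed in when it is done.

Besides the shell and the picture viewer there is one more tool, called after "Emit:" as a command line: name --argument value ..., lists and objects as JSON in quotes. move_arm: Moves the arm, as the interface text tells. Its arguments: {"type":"object","properties":{"plan":{"type":"array","items":{"type":"object","properties":{"delta_pos":{"type":"array","items":{"type":"number"}},"turn":{"type":"array","items":{"type":"number"}},"fingers":{"type":"number"}}}},"force":{"type":"number"}},"required":["plan"]}

```bash
mkdir -p pics
cat > h.py <<'E'
import numpy as np, cv2
from workcell import *
from scipy.spatial.transform import Rotation as Ro
def pts(c):
    z=c["range_z"];v,u=np.mgrid[:400,:640]
    P=np.stack([(u-c["cx"])/c["fx"]*z,(v-c["cy"])/c["fy"]*z,z],-1)
    return (P-c["t"])@c["R"]   # R^T (P-t)
def save(c,n,box=None,s=1):
    im=c["color"][:,:,::-1]
    if box: im=im[box[1]:box[3],box[0]:box[2]]
    cv2.imwrite("pics/"+n,cv2.resize(im,None,fx=s,fy=s,interpolation=cv2.INTER_CUBIC))
def wristpts(c,o):
    z=c["range_z"];v,u=np.mgrid[:400,:640]
    P=np.stack([(u-c["cx"])/c["fx"]*z,(v-c["cy"])/c["fy"]*z,z],-1)
    T=c["tool_from_camera"];P=P@T[:3,:3].T+T[:3,3]
    return P@Ro.from_quat(o["ee_rot"]).as_matrix().T+np.array(o["position"])
E
python3 - <<'E'
from h import *
o=get_obs();print(o,tip_reach)
for n in("top","side"):
    c=camera(n);save(c,n+"1.png");print(n,c["fx"],c["cx"],c["cy"],c["R"],c["t"])
    np.savez(n+".npz",**c)
E
```

```text
{'clock': 0.0, 'joint_pos': array([-1.26459714,  0.33286656, -0.06473081,  1.46092107,  0.02163345,
        1.34986732, -0.08850072]), 'joint_velocities': array([-2.38116598e-04,  1.88376229e-04,  3.65652113e-04,  1.21197512e-03,
        1.65975354e-05,  1.39387165e-03,  7.94690411e-05]), 'tau': array([ 1.92306114e-03, -6.25464821e+01,  5.03615895e-02, -3.91586781e+01,
        1.62444898e-02,  9.84575890e-03,  2.09952077e-06]), 'position': array([0.20170282, 0.59119864, 0.24152898]), 'ee_rot': array([ 1.63632227e-01,  9.86521175e-01, -6.79082176e-04, -7.00586755e-05]), 'ft_force': array([-0.12811436, -0.02525216,  0.11038591]), 'torque': array([ 0.02715439, -0.02522039, -0.05215565]), 'grasp_force': 0.0, 'grip_width': 1.0003058079594618} 0.011
top 432.3592310375131 317.2216186870955 203.1301046409591 [[ 0.02171651 -0.99973947  0.0070272 ]
 [-0.98803601 -0.02253469 -0.1525681 ]
 [ 0.15268671 -0.00362988 -0.98826798]] [0.09663651 0.58345228 1.03911935]
side 388.83309899827947 313.8860441716131 202.84850179739087 [[ 0.92703196 -0.37441374 -0.02064203]
 [-0.25601607 -0.59174234 -0.76439307]
 [ 0.2739845   0.7139015  -0.64442   ]] [-0.52763517  0.29204432  0.75125134]
```

View pics/top1.png

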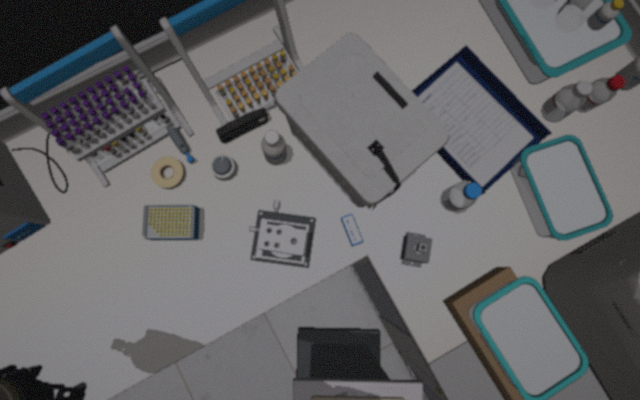

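View pics/side1.png

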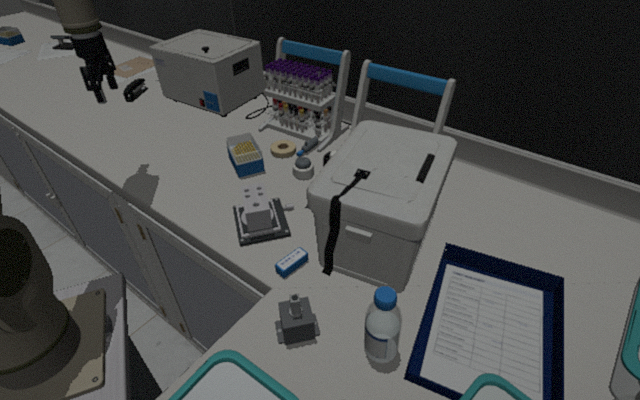

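The top view shows the stage at about (283,238), the holder and pin at (417,248), the slide box at (352,229), the tip box at (172,222), the timer at (223,167), the bottle at (273,145) and the sanitizer at (462,194). The side view shows the pin upright in the holder at about (296,310).

Run:
```python
from h import *
def rep(n,P,m):
    q=P[m]; 
    if len(q)<5: print(n,len(q));return
    r=cv2.minAreaRect((q[:,:2]*1000).astype(np.float32)); print(n,len(q),np.round(r[0],1),np.round(r[1],1),round(r[2],1),"mean",np.round(q.mean(0)*1000,1),"zmax",q[:,2].max().round(4))
for n in("top","side"):
    c=dict(np.load(n+".npz"));P=pts(c);ok=c["range_z"]>0;x,y,z=P[...,0],P[...,1],P[...,2]
    np.save(n+"P.npy",P)
    print(n)
    if n=="top":
        for (u,v) in [(283,238),(417,248),(352,229),(172,222),(223,167),(273,145),(462,194),(300,300),(330,270)]:print((u,v),P[v,u].round(4))
    s=P[238,283] if n=="top" else s
    h=P[248,417] if n=="top" else h
    near=lambda p,r:ok&(np.hypot(x-p[0],y-p[1])<r)
    for nm,lo,hi in(("base",.005,.02),("turn",.022,.04),("block",.08,.1)):rep(nm,P,near(s,.11)&(z>lo)&(z<hi))
    for nm,lo,hi in(("ears",.003,.012),("hold",.05,.0595),("collar",.0605,.067),("grip",.09,.11)):rep(nm,P,near(h,.07)&(z>lo)&(z<hi))
    print("table z",np.median(z[near((s+h)/2,.3)&(abs(z)<.01)]))
c=np.load("top.npz")
im=c["color"][:,:,::-1]
a=cv2.resize(im[185:290,225:330],(600,600),interpolation=cv2.INTER_CUBIC)
b=cv2.resize(im[225:275,390:440],(200,200),interpolation=cv2.INTER_CUBIC)
o=np.zeros((600,800,3),np.uint8);o[:,:600]=a;o[:200,600:]=b
cv2.imwrite("pics/crop.png",cv2.convertScaleAbs(o,alpha=1.6))
```

```text
top
(283, 238) [0.4888 0.1891 0.0885]
(417, 248) [ 0.4726 -0.1307  0.0807]
(352, 229) [0.5199 0.0202 0.0252]
(172, 222) [0.5251 0.4678 0.0486]
(223, 167) [0.6674 0.3495 0.0485]
(273, 145) [0.705  0.2173 0.1265]
(462, 194) [ 0.5967 -0.2248  0.1315]
(300, 300) [ 0.2792  0.1747 -0.8922]
(330, 270) [0.4163 0.0732 0.0023]
base 1188 [485.4 192.5] [210.1 199.7] 36.1 mean [506.  192.   12.6] zmax 0.02
turn 635 [487.3 207.4] [147.8  99. ] 83.6 mean [480.4 196.9  26.7] zmax 0.0377
block 1105 [485.7 191.3] [110.3  60. ] 82.2 mean [485.3 190.7  90.5] zmax 0.097
ears 270 [ 475.5 -132.5] [138.7 127.2] 55.0 mean [ 467.4 -130.     5.4] zmax 0.0119
hold 368 [ 473.1 -139.6] [61.4 60.1] 80.9 mean [ 472.7 -138.    57.2] zmax 0.0595
collar 91 [ 473.  -138.1] [58.7 58. ] 81.3 mean [ 470.9 -135.3   62. ] zmax 0.066
grip 68 [ 472.7 -139.2] [17.6 17.9] 78.7 mean [ 472.4 -138.3  102.6] zmax 0.1085
table z 0.00046808300842604886
side
base 816 [509.8 192.5] [151.9 160. ] 83.9 mean [505.5 164.1  12.4] zmax 0.02
turn 502 [487.9 194.1] [125.   99.3] 83.1 mean [481.9 175.   27. ] zmax 0.0399
block 761 [487.8 191.1] [115.2  59.6] 82.3 mean [486.8 184.4  89.5] zmax 0.0939
ears 328 [ 471.3 -134.9] [124.  127.6] 60.5 mean [ 466.2 -147.2    6.4] zmax 0.012
hold 606 [ 475.4 -139.6] [61.9 60. ] 81.0 mean [ 473.9 -145.6   57.6] zmax 0.0595
collar 71 [ 473.  -138.6] [38.  57.9] 45.1 mean [ 473.5 -143.7   62.8] zmax 0.0668
grip 120 [ 475.4 -139.4] [20.  17.7] 78.3 mean [ 474.7 -142.6  101.3] zmax 0.1063
table z 0.0005724985128047778
```

View pics/crop.png

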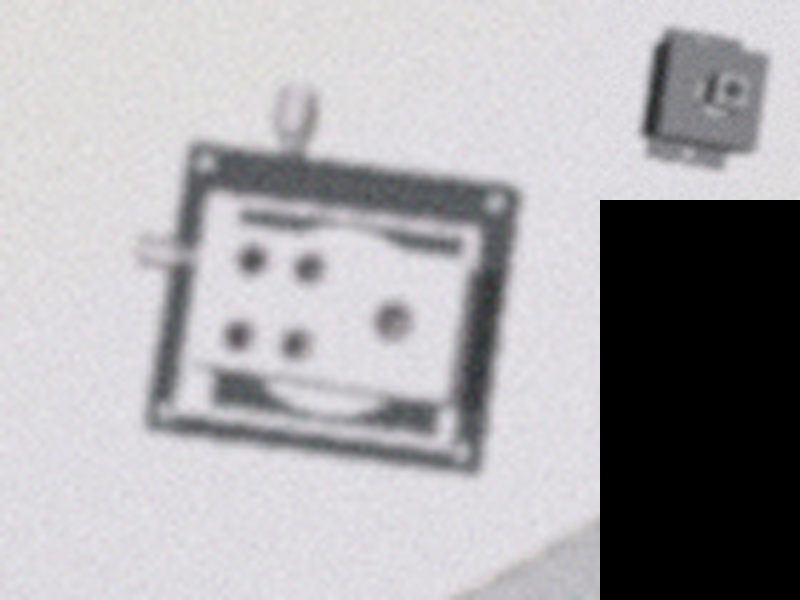

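The crop shows the block on its stage. The big bore is at crop pixel (394,321) and the base corners are at about (195,145), (518,185), (478,470) and (148,428). At upper right is the holder with the pin's square grip.

```bash
cat >> h.py <<'E'
def ray(c,uv,z):
    d=np.array([(uv[0]-c["cx"])/c["fx"],(uv[1]-c["cy"])/c["fy"],1.])@c["R"];o=-c["R"].T@c["t"]
    return o+d*(z-o[2])/d[2]
def goto(p,ydir=None,o=None):
    "world TCP target, closing-line angle in deg (tool down) -> delta_pos, turn"
    o=o or get_obs();R=Ro.from_quat(o["ee_rot"])
    d=R.inv().apply(np.array(p)-o["position"]);w=np.zeros(3)
    if ydir is not None:
        a=np.radians(ydir);y=np.array([np.cos(a),np.sin(a),0]);z=np.array([0,0,-1.])
        w=(R.inv()*Ro.from_matrix(np.stack([np.cross(y,z),y,z],1))).as_rotvec()
    return d.round(4),w.round(4)
E
python3 - <<'E'
from h import *
c=dict(np.load("top.npz"))
k=105/600
C=[ray(c,(225+u*k,185+v*k),.012) for u,v in((195,145),(518,185),(478,470),(148,428))]
r=cv2.minAreaRect((np.array(C)[:,:2]*1000).astype(np.float32));print(np.round(C,4),r,np.mean(C,0))
print("bore",ray(c,(225+394*k,185+321*k),.09))
print(goto([.42,.2,.28],78.5),goto([.474,-.139,.25],78.5))
E
```

```text
[[0.5639 0.2585 0.012 ]
 [0.5491 0.1127 0.012 ]
 [0.422  0.1276 0.012 ]
 [0.4372 0.2739 0.012 ]] ((493.1097412109375, 193.32981872558594), (148.82107543945312, 127.9456558227539), 84.0729751586914) [0.49302143 0.19318068 0.012     ]
bore [0.48178512 0.16284465 0.09      ]
(array([-0.3329, -0.2999, -0.038 ]), array([-0.0012, -0.    , -0.128 ])) (array([-0.4935, -0.6032, -0.0076]), array([-0.0012, -0.    , -0.128 ]))
```

The rows are not in the units I measure in: turns go in shares of 60 degrees. I convert before sending: -0.128 rad / 1.0472 = -0.1222.

Emit:
move_arm --plan '[{"delta_pos":[-0.042,-0.037,-0.005],"turn":[0,0,-0.0191],"fingers":0},{"delta_pos":[-0.083,-0.075,-0.01],"turn":[0,0,-0.0382],"fingers":0},{"delta_pos":[-0.125,-0.112,-0.02],"turn":[0,0,-0.0573],"fingers":0},{"delta_pos":[-0.166,-0.15,-0.02],"turn":[0,0,-0.0764],"fingers":0},{"delta_pos":[-0.208,-0.187,-0.03],"turn":[0,0,-0.0955],"fingers":0},{"delta_pos":[-0.25,-0.225,-0.03],"turn":[0,0,-0.1146],"fingers":0},{"delta_pos":[-0.291,-0.262,-0.038],"turn":[-0.001,0,-0.1222],"fingers":0},{"delta_pos":[-0.333,-0.3,-0.038],"turn":[-0.001,0,-0.1222],"fingers":0},{"delta_pos":[-0.365,-0.36,-0.035],"turn":[-0.001,0,-0.1222],"fingers":0},{"delta_pos":[-0.4,-0.42,-0.03],"turn":[-0.001,0,-0.1222],"fingers":0},{"delta_pos":[-0.43,-0.48,-0.02],"turn":[-0.001,0,-0.1222],"fingers":0},{"delta_pos":[-0.46,-0.54,-0.01],"turn":[-0.001,0,-0.1222],"fingers":0}]' --force 60

```text
clock: 1.6
position: [0.4595, -0.0472, 0.2554]
ee_rot: [0.1, 0.995, 0.001, 0.0]
ft_force: [1.3, 0.2, -1.0]
grip_width: 1.0
grasp_force: 0.0
```

```bash
python3 -c "
from h import *
o=get_obs();print(o['clock'],o['position'],o['ft_force'],goto([.474,-.139,.25],78.5))"
```

```text
1.6 [ 0.45948314 -0.04722152  0.25543226] [ 1.26414076  0.24947082 -0.96700485] (array([-0.0325, -0.0871,  0.0053]), array([0.0016, 0.0004, 0.0001]))
```

Emit:
move_arm --plan '[{"delta_pos":[-0.013,-0.034,0],"turn":[0,0,0],"fingers":0},{"delta_pos":[-0.025,-0.067,0.002],"turn":[0,0,0],"fingers":0},{"delta_pos":[-0.025,-0.067,0.002],"turn":[0,0,0],"fingers":0},{"delta_pos":[-0.025,-0.067,0.002],"turn":[0,0,0],"fingers":0}]'

```text
clock: 2.1
position: [0.4707, -0.1151, 0.2534]
ee_rot: [0.1, 0.995, 0.001, -0.0]
ft_force: [0.0, 1.1, 0.4]
grip_width: 1.0
grasp_force: 0.0
```

Run:
```python
from h import *
o=get_obs();c=camera("wrist");save(c,"w1.png");P=wristpts(c,o)
np.savez("w1.npz",P=P,color=c["color"]);print(o['clock'],o['position'],o['ft_force'])
z=P[...,2];ok=(c["range_z"]>0)&(np.hypot(P[...,0]-.474,P[...,1]+.139)<.07)
for lo,hi in((.05,.0595),(.061,.07),(.095,.11)):
    q=P[ok&(z>lo)&(z<hi)]
    if len(q)>9:r=cv2.minAreaRect((q[:,:2]*1000).astype(np.float32));print(lo,len(q),np.round(r[0],1),np.round(r[1],1),r[2],np.median(q,0))
```

```text
2.1 [ 0.47066955 -0.1150732   0.25335206] [0.04108714 1.12607469 0.41421181]
0.05 2070 [ 475.9 -141.4] [60.1 60.9] 80.82077026367188 [ 0.46817921 -0.13724553  0.05791272]
0.061 122 [ 472.1 -139. ] [25.5 17.2] 56.07754135131836 [ 0.46758098 -0.13618891  0.06302279]
0.095 335 [ 475.5 -140.9] [17.5 18.3] 77.9601058959961 [ 0.47404034 -0.14039542  0.10314133]
```

View pics/w1.png

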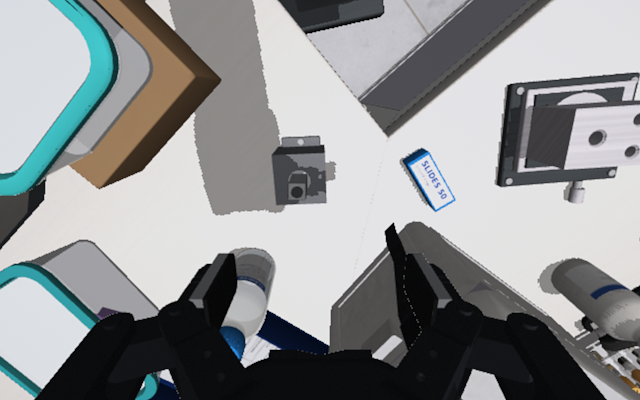

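The wrist view shows the pin's grip at about (297,190) in the holder, with nothing near it. Depth puts it at (0.475, -0.1405), with its flats at 78°.

```bash
python3 -c "
from h import *
print(goto([.475,-.1405,.16],78.2),goto([.475,-.1405,.080],78.2))"
```

```text
(array([-0.0093, -0.0245,  0.0934]), array([ 0.0014, -0.0005,  0.0066])) (array([-0.0094, -0.0247,  0.1734]), array([ 0.0014, -0.0005,  0.0066]))
```

In the tool's units: 0.0014 rad / 1.0472 = 0.0013.

Emit:
move_arm --plan '[{"delta_pos":[-0.0093,-0.0245,0.03],"turn":[0.0013,0,0.0057],"fingers":0},{"delta_pos":[-0.0093,-0.0245,0.06],"turn":[0.0013,0,0.0057],"fingers":0},{"delta_pos":[-0.0093,-0.0246,0.093],"turn":[0.0013,0,0.0057],"fingers":0},{"delta_pos":[-0.0094,-0.0247,0.12],"turn":[0.0013,0,0.0057],"fingers":0},{"delta_pos":[-0.0094,-0.0247,0.15],"turn":[0.0013,0,0.0057],"fingers":0},{"delta_pos":[-0.0094,-0.0247,0.1734],"turn":[0.0013,0,0.0057],"fingers":0},{"delta_pos":[-0.0094,-0.0247,0.1734],"turn":[0.0013,0,0.0057],"fingers":0}]'

```text
clock: 3.02
position: [0.4741, -0.1405, 0.0789]
ee_rot: [0.102, 0.995, -0.0, -0.002]
ft_force: [-0.4, -0.3, 1.1]
grip_width: 0.998
grasp_force: 0.0
```

Run:
```python
from h import *
o=get_obs();print(o['clock'],o['position'],o['ft_force'],goto([.475,-.1405,.080],78.2))
c=camera("wrist");save(c,"w2.png")
```

```text
3.025 [ 0.47409688 -0.14049113  0.07891082] [-0.37757561 -0.28122268  1.05340224] (array([-0.0009,  0.0002, -0.0011]), array([-0.0007, -0.0032,  0.0008]))
```

View pics/w2.png

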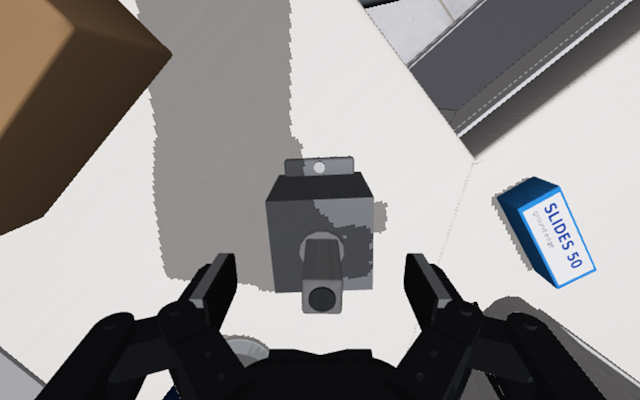

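The pin's grip, at about (322,290), is centred between the open pads. I'll straighten the tool and close.

In the tool's units: -0.003 rad / 1.0472 = -0.0029.

Emit:
move_arm --plan '[{"delta_pos":[-0.0008,0,-0.001],"turn":[-0.001,-0.0029,0.001],"fingers":0.3},{"delta_pos":[-0.0008,0,-0.001],"turn":[-0.001,-0.0029,0.001],"fingers":0.6},{"delta_pos":[-0.0008,0,-0.001],"turn":[-0.001,-0.0029,0.001],"fingers":1},{"delta_pos":[-0.0008,0,-0.001],"turn":[-0.001,-0.0029,0.001],"fingers":1},{"delta_pos":[-0.0008,0,-0.001],"turn":[-0.001,-0.0029,0.001],"fingers":1},{"delta_pos":[-0.0008,0,-0.001],"turn":[-0.001,-0.0029,0.001],"fingers":1},{"delta_pos":[-0.0008,0,-0.001],"turn":[-0.001,-0.0029,0.001],"fingers":1}]' --force 60

```text
clock: 3.95
position: [0.4761, -0.1419, 0.0816]
ee_rot: [0.104, 0.995, 0.0, 0.002]
ft_force: [-1.4, 1.8, 5.4]
grip_width: 0.201
grasp_force: 58.4
```

```bash
python3 -c "
from h import *
o=get_obs();print(o['clock'],o['position'],o['ft_force'],o['torque'],o['grip_width'],o['grasp_force'],goto([.475,-.1405,.080],78.2))"
```

```text
3.95 [ 0.47614627 -0.14186034  0.08156046] [-1.37278846  1.83311294  5.35827701] [ 0.20564456  0.38780335 -0.00164105] 0.20142571718152122 58.39825630187988 (array([0.0014, 0.0011, 0.0016]), array([ 0.001 ,  0.0034, -0.0018]))
```

In the tool's units: -0.072 rad / 1.0472 = -0.0688.

Emit:
move_arm --plan '[{"delta_pos":[0,0,-0.02],"turn":[0,0,0],"fingers":1},{"delta_pos":[0,0,-0.05],"turn":[0.001,0.0029,0],"fingers":1},{"delta_pos":[0,0,-0.08],"turn":[0.001,0.0029,0],"fingers":1},{"delta_pos":[0,0,-0.1],"turn":[0.001,0.0029,0],"fingers":1},{"delta_pos":[0,0,-0.1],"turn":[0.001,0.0029,-0.0286],"fingers":1},{"delta_pos":[0,0,-0.1],"turn":[0.001,0.0029,-0.0688],"fingers":1},{"delta_pos":[0,0,-0.1],"turn":[0.001,0.0029,-0.0688],"fingers":1}]'

```text
clock: 4.82
position: [0.475, -0.1418, 0.18]
ee_rot: [0.067, 0.998, -0.0, -0.001]
ft_force: [-0.7, -0.6, -0.7]
grip_width: 0.2
grasp_force: 59.1
```

Run:
```python
from h import *
o=get_obs();print(o['clock'],o['position'],o['ft_force'],o['torque'],o['grip_width'],o['grasp_force'])
print(goto([.41,.05,.18],82.3),goto([.41,.2,.18],82.3),goto([.4406,.2324,.18],82.3))
for n in ("side","top"):
    c=camera(n);P=pts(c);p=o['position'];x,y,z=P[...,0],P[...,1],P[...,2]
    m=(c["range_z"]>0)&(np.hypot(x-p[0],y-p[1])<.025)&(z>.06)
    for lo,hi in((.098,.115),(.115,.13),(.13,.148),(.163,.168),(.168,.175)):
        q=P[m&(z>lo)&(z<hi)];print(n,lo,len(q),np.round(q.mean(0)*1000,1) if len(q) else"",np.round(np.ptp(q,0)*1000) if len(q) else "")
    print(z[m].min() if m.any() else 0)
    if n=="side":
        v,u=np.where(m);b=(u.min()-25,v.min()-25,u.max()+25,v.max()+25);save(c,"s2.png",b,4)
```

```text
4.825 [ 0.47503662 -0.14182514  0.18003084] [-0.66227969 -0.59644202 -0.69496435] [ 0.01619183 -0.04671772 -0.00457678] 0.19954630501669074 59.14527118206024
(array([0.0903, 0.1813, 0.    ]), array([-0.0007, -0.0015, -0.0007])) (array([ 0.1105,  0.33  , -0.    ]), array([-0.0007, -0.0015, -0.0007])) (array([ 8.450e-02,  3.662e-01, -1.000e-04]), array([-0.0007, -0.0015, -0.0007]))
side 0.098 24 [ 472.6 -144.7  109.8] [10.  9. 12.]
side 0.115 36 [ 472.5 -144.9  122.5] [11.  7. 14.]
side 0.13 37 [ 472.7 -145.3  139.5] [10.  8. 16.]
side 0.163 6 [ 467.3 -145.1  164. ] [11. 19.  1.]
side 0.168 13 [ 470.8 -150.7  172.4] [21. 27.  5.]
0.06001601015634987
top 0.098 2 [ 468.  -137.2  107.3] [2. 1. 3.]
top 0.115 5 [ 468.  -137.2  121.2] [ 4.  3. 12.]
top 0.13 0  
top 0.163 2 [ 461.  -138.4  164.2] [2. 2. 1.]
top 0.168 0  
0.06000651845832119
```

View pics/s2.png

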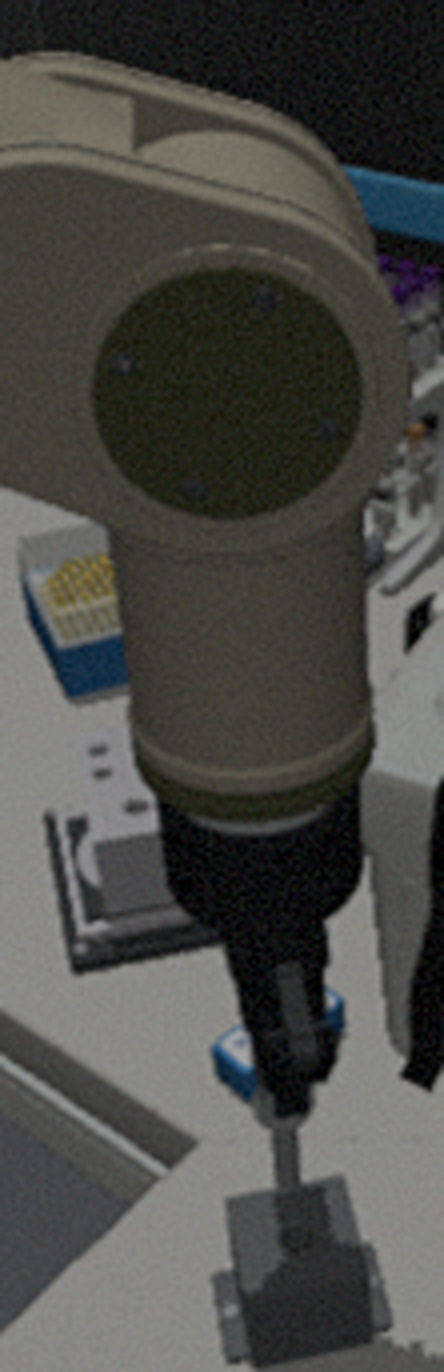

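The pin is held upright and clear of the holder: its shank centre stays constant over 30 mm of height. Now I'll move it in front of the block's left end.

In the tool's units: -0.001 rad / 1.0472 = -0.001.

Emit:
move_arm --plan '[{"delta_pos":[0.025,0.045,0],"turn":[0,0,0],"fingers":1},{"delta_pos":[0.05,0.09,0],"turn":[0,0,0],"fingers":1},{"delta_pos":[0.075,0.135,0],"turn":[0,-0.001,0],"fingers":1},{"delta_pos":[0.09,0.18,0],"turn":[0,-0.001,0],"fingers":1},{"delta_pos":[0.098,0.23,0],"turn":[0,-0.001,0],"fingers":1},{"delta_pos":[0.105,0.28,0],"turn":[0,-0.001,0],"fingers":1},{"delta_pos":[0.11,0.33,0],"turn":[0,-0.001,0],"fingers":1},{"delta_pos":[0.095,0.366,0.01],"turn":[0,-0.001,0],"fingers":1},{"delta_pos":[0.0845,0.366,0.03],"turn":[0,-0.001,0],"fingers":1},{"delta_pos":[0.0845,0.366,0.045],"turn":[0,-0.001,0],"fingers":1},{"delta_pos":[0.0845,0.366,0.045],"turn":[0,-0.001,0],"fingers":1}]'

```text
clock: 6.3
position: [0.4404, 0.2312, 0.1347]
ee_rot: [0.068, 0.998, -0.001, -0.001]
ft_force: [-0.3, -0.0, -0.8]
grip_width: 0.2
grasp_force: 59.3
```

```bash
cat >> h.py <<'E'
def st(th=-7.7,c=(.4865,.191)):
    o=get_obs();p=o["position"];t=np.radians(th);C=np.array([[np.cos(t),np.sin(t)],[-np.sin(t),np.cos(t)]])
    print("t",o["clock"],"p",p.round(5),"blk",(C@(p[:2]-c)*1000).round(2),"F",o["ft_force"].round(2),"Fblk",(C@o["ft_force"][:2]).round(2),"T",o["torque"].round(3),"level",goto(p,82.3,o)[1])
E
python3 - <<'E'
from h import *
st()
o=get_obs()
for n in ("side","top"):
    c=camera(n);P=pts(c);p=o['position'];x,y,z=P[...,0],P[...,1],P[...,2]
    m=(c["range_z"]>0)&(np.hypot(x-p[0],y-p[1])<.025)&(z>.04)
    for lo,hi in((.045,.065),(.065,.08),(.08,.1),(.1,.12)):
        q=P[m&(z>lo)&(z<hi)];print(n,lo,len(q),np.round(q.mean(0)*1000,1) if len(q) else"",np.round(np.ptp(q,0)*1000) if len(q) else "")
    if n=="side":save(c,"s3.png",(200,100,360,250),4)
E
```

```text
t 6.3 p [0.44036 0.23122 0.1347 ] blk [-51.11  33.68] F [-0.27 -0.   -0.83] Fblk [-0.27 -0.04] T [ 0.022  0.006 -0.046] level [-0.0025 -0.0011 -0.0023]
side 0.045 7 [438.5 227.7  61.3] [8. 3. 5.]
side 0.065 22 [438.4 227.6  72.1] [11.  9. 12.]
side 0.08 34 [441.6 227.9  89.7] [32. 15. 18.]
side 0.1 43 [438.5 225.  112.4] [23. 22. 19.]
top 0.045 0  
top 0.065 0  
top 0.08 0  
top 0.1 0
```

View pics/s3.png

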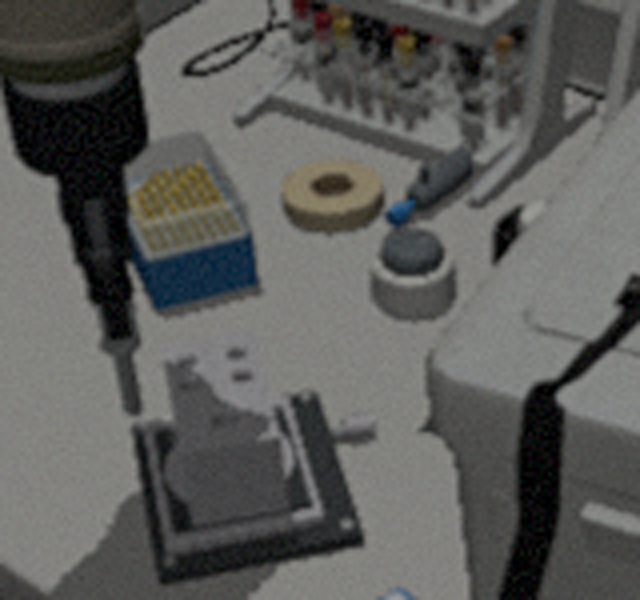

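The side view shows the pin upright in front of the block's left end, tip at about (133,410) in the crop, clear of the base. Next I approach the face in small steps.

In the tool's units: -0.002 rad / 1.0472 = -0.0019.

Emit:
move_arm --plan '[{"delta_pos":[-0.004,0.001,0],"turn":[-0.0019,-0.001,-0.0019],"fingers":1},{"delta_pos":[-0.008,0.001,0],"turn":[-0.0019,-0.001,-0.0019],"fingers":1},{"delta_pos":[-0.011,0.001,0],"turn":[-0.0019,-0.001,-0.0019],"fingers":1},{"delta_pos":[-0.011,0.001,0],"turn":[-0.0019,-0.001,-0.0019],"fingers":1},{"delta_pos":[-0.011,0.001,0],"turn":[-0.0019,-0.001,-0.0019],"fingers":1}]'

```text
clock: 7.02
position: [0.4524, 0.2316, 0.136]
ee_rot: [0.067, 0.998, 0.001, 0.001]
ft_force: [0.0, 0.4, -1.0]
grip_width: 0.199
grasp_force: 59.3
```

```bash
python3 -c "
from h import *
st()"
```

```text
t 7.025 p [0.4524  0.23162 0.13598] blk [-39.24  35.68] F [ 0.01  0.36 -1.02] Fblk [-0.03  0.36] T [-0.023  0.058  0.01 ] level [0.0015 0.002  0.0006]
```

Emit:
move_arm --plan '[{"delta_pos":[-0.0008,0,0],"turn":[0,0,0],"fingers":1},{"delta_pos":[-0.0015,0,0],"turn":[0,0,0],"fingers":1},{"delta_pos":[-0.0015,0,0],"turn":[0,0,0],"fingers":1}]'

```text
clock: 7.4
position: [0.454, 0.2314, 0.136]
ee_rot: [0.067, 0.998, 0.001, 0.001]
ft_force: [-0.5, 0.4, -0.4]
grip_width: 0.2
grasp_force: 59.3
```

```bash
python3 -c "
from h import *
st()"
```

```text
t 7.4 p [0.45397 0.23143 0.13603] blk [-37.65  35.7 ] F [-0.47  0.36 -0.45] Fblk [-0.52  0.29] T [0.005 0.006 0.01 ] level [0.0016 0.0021 0.0006]
```

Emit:
move_arm --plan '[{"delta_pos":[-0.0008,0,0],"turn":[0,0,0],"fingers":1},{"delta_pos":[-0.0008,0,0],"turn":[0,0,0],"fingers":1}]'

```text
clock: 7.65
position: [0.4548, 0.2313, 0.136]
ee_rot: [0.067, 0.998, 0.001, 0.001]
ft_force: [-0.0, -0.6, -0.1]
grip_width: 0.199
grasp_force: 59.3
```

Emit:
move_arm --plan '[{"delta_pos":[-0.0006,0,0],"turn":[0,0,0],"fingers":1},{"delta_pos":[-0.0006,0,0],"turn":[0,0,0],"fingers":1}]'

```text
clock: 7.9
position: [0.4554, 0.2312, 0.136]
ee_rot: [0.067, 0.998, 0.001, 0.001]
ft_force: [-0.7, -0.1, -1.4]
grip_width: 0.202
grasp_force: 59.3
```

```bash
python3 -c "
from h import *
st()"
```

```text
t 7.9 p [0.45538 0.23121 0.13604] blk [-36.23  35.67] F [-0.72 -0.07 -1.44] Fblk [-0.7  -0.17] T [-0.008 -0.008 -0.039] level [0.0016 0.0021 0.0006]
```

Emit:
move_arm --plan '[{"delta_pos":[-0.0006,0,0],"turn":[0,0,0],"fingers":1},{"delta_pos":[-0.0006,0,0],"turn":[0,0,0],"fingers":1}]'

```text
clock: 8.15
position: [0.4559, 0.2311, 0.136]
ee_rot: [0.067, 0.998, 0.001, 0.001]
ft_force: [0.3, -0.2, -0.6]
grip_width: 0.205
grasp_force: 59.3
```

Emit:
move_arm --plan '[{"delta_pos":[-0.0005,0,0],"turn":[0,0,0],"fingers":1},{"delta_pos":[-0.0005,0,0],"turn":[0,0,0],"fingers":1}]'

```text
clock: 8.4
position: [0.4565, 0.2311, 0.136]
ee_rot: [0.067, 0.998, 0.001, 0.001]
ft_force: [0.3, -0.2, -0.9]
grip_width: 0.202
grasp_force: 59.3
```

```bash
python3 -c "
from h import *
st()"
```

```text
t 8.4 p [0.45645 0.23108 0.13603] blk [-35.15  35.69] F [ 0.34 -0.2  -0.86] Fblk [ 0.36 -0.15] T [-0.002  0.045 -0.   ] level [0.0016 0.0021 0.0005]
```

Emit:
move_arm --plan '[{"delta_pos":[-0.0006,0,0],"turn":[0,0,0],"fingers":1},{"delta_pos":[-0.0006,0,0],"turn":[0,0,0],"fingers":1}]'

```text
clock: 8.65
position: [0.457, 0.231, 0.136]
ee_rot: [0.067, 0.998, 0.001, 0.001]
ft_force: [0.2, 0.5, -1.1]
grip_width: 0.2
grasp_force: 59.3
```

Emit:
move_arm --plan '[{"delta_pos":[-0.0005,0,0],"turn":[0,0,0],"fingers":1},{"delta_pos":[-0.0005,0,0],"turn":[0,0,0],"fingers":1}]'

```text
clock: 8.9
position: [0.4575, 0.2309, 0.136]
ee_rot: [0.067, 0.998, 0.001, 0.001]
ft_force: [0.3, -0.6, -0.9]
grip_width: 0.202
grasp_force: 59.3
```

```bash
python3 -c "
from h import *
st()"
```

```text
t 8.9 p [0.45754 0.23092 0.13602] blk [-34.05  35.68] F [ 0.26 -0.57 -0.88] Fblk [ 0.33 -0.53] T [-0.06  -0.05  -0.017] level [0.0016 0.0021 0.0005]
```

Emit:
move_arm --plan '[{"delta_pos":[-0.0005,0,0],"turn":[0,0,0],"fingers":1},{"delta_pos":[-0.0005,0,0],"turn":[0,0,0],"fingers":1}]'

```text
clock: 9.15
position: [0.458, 0.2309, 0.136]
ee_rot: [0.067, 0.998, 0.001, 0.001]
ft_force: [-0.3, 0.3, -1.1]
grip_width: 0.199
grasp_force: 59.3
```

Emit:
move_arm --plan '[{"delta_pos":[-0.0005,0,0],"turn":[0,0,0],"fingers":1},{"delta_pos":[-0.0005,0,0],"turn":[0,0,0],"fingers":1}]'

```text
clock: 9.4
position: [0.4584, 0.2308, 0.136]
ee_rot: [0.067, 0.998, 0.001, 0.001]
ft_force: [0.0, -0.1, 0.2]
grip_width: 0.201
grasp_force: 59.3
```

Run:
```python
from h import *
st()
o=get_obs();p=o["position"]
c=camera("top");P=pts(c);x,y,z=P[...,0],P[...,1],P[...,2]
m=(c["range_z"]>0)&(z>.08)&(z<.1)&(abs(x-.486)<.06)&(abs(y-.191)<.08);q=P[m]
r=cv2.minAreaRect((q[:,:2]*1000).astype(np.float32));print(r)
c=camera("side");P=pts(c);x,y,z=P[...,0],P[...,1],P[...,2]
m=(c["range_z"]>0)&(np.hypot(x-p[0],y-p[1])<.025)&(z>.05)&(z<.1);q=P[m];
t=np.radians(-7.7);C=np.array([[np.cos(t),np.sin(t)],[-np.sin(t),np.cos(t)]]);b=(q[:,:2]-[.4865,.191])@C.T*1000
mm=b[:,0]<-29; print(len(q),b[mm].mean(0),b[mm].min(0),b[mm].max(0),np.sort(q[mm][:,2])[:5])
save(c,"s4.png",(205,175,265,225),10)
```

```text
t 9.4 p [0.45841 0.23082 0.13599] blk [-33.17  35.7 ] F [ 0.05 -0.06  0.16] Fblk [ 0.06 -0.06] T [-0.043  0.203  0.001] level [0.0015 0.0019 0.0006]
((484.5724182128906, 183.2510986328125), (94.02256774902344, 60.0226936340332), 82.28273010253906)
131 [-34.67068409  32.31836419] [-40.5017309   28.50464362] [-29.16578572  37.2304398 ] [0.05704886 0.06096492 0.06115371 0.0616644  0.06322627]
```

View pics/s4.png

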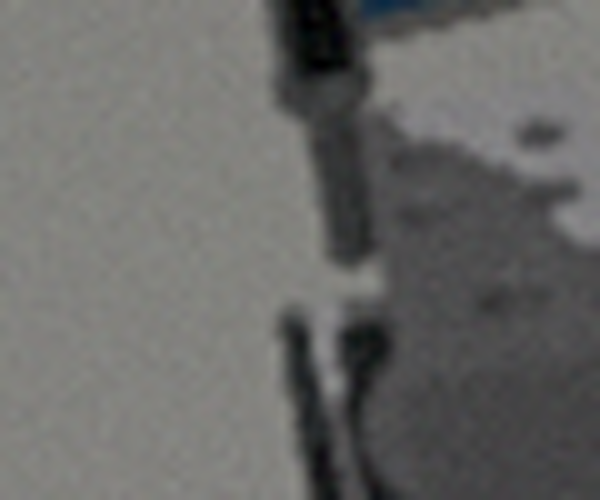

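The zoomed view shows the shank just reaching the block's front face, with a torque about y appearing. I'll press a little more.

Emit:
move_arm --plan '[{"delta_pos":[-0.0004,0,0],"turn":[0,0,0],"fingers":1},{"delta_pos":[-0.0004,0,0],"turn":[0,0,0],"fingers":1}]'

```text
clock: 9.75
position: [0.4586, 0.2308, 0.136]
ee_rot: [0.067, 0.998, 0.001, 0.001]
ft_force: [-1.9, 0.2, 0.4]
grip_width: 0.203
grasp_force: 59.4
```

```bash
python3 -c "
from h import *
st()"
```

```text
t 9.75 p [0.45863 0.2308  0.13597] blk [-32.95  35.71] F [-1.94  0.19  0.44] Fblk [-1.94 -0.08] T [0.07  0.651 0.006] level [0.0014 0.0015 0.0007]
```

Emit:
move_arm --plan '[{"delta_pos":[-0.0004,0,0],"turn":[0,0,0],"fingers":1},{"delta_pos":[-0.0004,0,0],"turn":[0,0,0],"fingers":1},{"delta_pos":[-0.0004,0,0],"turn":[0,0,0],"fingers":1}]'

```text
clock: 10.12
position: [0.4589, 0.2308, 0.136]
ee_rot: [0.067, 0.998, 0.001, 0.001]
ft_force: [-4.3, -0.7, 2.1]
grip_width: 0.199
grasp_force: 59.6
```

```bash
python3 -c "
from h import *
st()"
```

```text
t 10.125 p [0.45889 0.23078 0.13596] blk [-32.69  35.72] F [-4.31 -0.67  2.09] Fblk [-4.18 -1.24] T [0.103 1.34  0.043] level [0.0014 0.0012 0.0008]
```

Emit:
move_arm --plan '[{"delta_pos":[0,0,0],"turn":[0,0,0],"fingers":1},{"delta_pos":[0,0,0],"turn":[0,0,0],"fingers":1}]'

```text
clock: 10.38
position: [0.4589, 0.2308, 0.136]
ee_rot: [0.067, 0.998, 0.001, 0.001]
ft_force: [-5.8, -0.6, 2.4]
grip_width: 0.2
grasp_force: 59.6
```

```bash
python3 -c "
from h import *
st()"
```

```text
t 10.375 p [0.45891 0.23079 0.13598] blk [-32.67  35.73] F [-5.8  -0.59  2.44] Fblk [-5.67 -1.36] T [ 0.016  1.395 -0.04 ] level [0.0014 0.0013 0.0008]
```

Touch 1 is held at about 5 N. I'll back off, go to the right end of the same face, and approach again.

Emit:
move_arm --plan '[{"delta_pos":[0.004,0,0],"turn":[0,0,0],"fingers":1},{"delta_pos":[0.008,-0.01,0],"turn":[0,0,0],"fingers":1},{"delta_pos":[0.008,-0.04,0],"turn":[0,0,0],"fingers":1},{"delta_pos":[0.008,-0.07,0],"turn":[0,0,0],"fingers":1},{"delta_pos":[0.008,-0.07,0],"turn":[0,0,0],"fingers":1},{"delta_pos":[0.005,-0.07,0],"turn":[0,0,0],"fingers":1},{"delta_pos":[0.0025,-0.07,0],"turn":[0,0,0],"fingers":1},{"delta_pos":[0.0025,-0.07,0],"turn":[0,0,0],"fingers":1}]'

```text
clock: 11.38
position: [0.4477, 0.1621, 0.1358]
ee_rot: [0.067, 0.998, 0.001, 0.001]
ft_force: [0.4, 0.3, -1.4]
grip_width: 0.2
grasp_force: 59.4
```

```bash
python3 -c "
from h import *
st()"
```

```text
t 11.375 p [0.4477  0.16207 0.13583] blk [-34.57 -33.86] F [ 0.35  0.34 -1.39] Fblk [0.31 0.39] T [ 0.033 -0.048  0.008] level [0.0013 0.0022 0.0012]
```

Emit:
move_arm --plan '[{"delta_pos":[-0.0006,0,0],"turn":[0,0,0],"fingers":1},{"delta_pos":[-0.0006,0,0],"turn":[0,0,0],"fingers":1}]'

```text
clock: 11.62
position: [0.4481, 0.1617, 0.1359]
ee_rot: [0.067, 0.998, 0.001, 0.001]
ft_force: [0.8, 1.2, -1.0]
grip_width: 0.203
grasp_force: 59.4
```

```bash
python3 -c "
from h import *
st()"
```

```text
t 11.625 p [0.44807 0.1617  0.13585] blk [-34.16 -34.19] F [ 0.81  1.18 -0.96] Fblk [0.65 1.28] T [ 0.009  0.008 -0.004] level [0.0014 0.002  0.0008]
```

Emit:
move_arm --plan '[{"delta_pos":[-0.0005,0,0],"turn":[0,0,0],"fingers":1},{"delta_pos":[-0.0005,0,0],"turn":[0,0,0],"fingers":1}]'

```text
clock: 11.88
position: [0.4486, 0.1615, 0.1359]
ee_rot: [0.067, 0.998, 0.001, 0.001]
ft_force: [0.2, 0.4, -1.1]
grip_width: 0.201
grasp_force: 59.4
```

```bash
python3 -c "
from h import *
st()"
```

```text
t 11.875 p [0.44858 0.16153 0.13593] blk [-33.63 -34.28] F [ 0.15  0.45 -1.08] Fblk [0.09 0.46] T [-0.024  0.028  0.079] level [0.0017 0.0021 0.0006]
```

Emit:
move_arm --plan '[{"delta_pos":[-0.0004,0,0],"turn":[0,0,0],"fingers":1},{"delta_pos":[-0.0004,0,0],"turn":[0,0,0],"fingers":1}]'

```text
clock: 12.12
position: [0.4489, 0.1615, 0.1359]
ee_rot: [0.067, 0.998, 0.001, 0.001]
ft_force: [-0.2, 0.5, -1.2]
grip_width: 0.202
grasp_force: 59.4
```

```bash
python3 -c "
from h import *
st()"
```

```text
t 12.125 p [0.44894 0.16147 0.13593] blk [-33.27 -34.29] F [-0.19  0.53 -1.25] Fblk [-0.26  0.5 ] T [ 0.015  0.109 -0.043] level [0.0016 0.002  0.0006]
```

Contact is just starting (Ty 0.11). I'll press 0.4 mm, check, then 0.4 mm more.

Emit:
move_arm --plan '[{"delta_pos":[-0.0004,0,0],"turn":[0,0,0],"fingers":1},{"delta_pos":[-0.0004,0,0],"turn":[0,0,0],"fingers":1}]'

```text
clock: 12.38
position: [0.4491, 0.1615, 0.1359]
ee_rot: [0.067, 0.998, 0.001, 0.001]
ft_force: [-1.5, 0.4, 0.5]
grip_width: 0.197
grasp_force: 59.4
```

```bash
python3 -c "
from h import *
st()"
```

```text
t 12.375 p [0.44914 0.16146 0.13589] blk [-33.07 -34.28] F [-1.46  0.36  0.47] Fblk [-1.49  0.16] T [0.039 0.523 0.036] level [0.0015 0.0016 0.0007]
```

Emit:
move_arm --plan '[{"delta_pos":[-0.0004,0,0],"turn":[0,0,0],"fingers":1},{"delta_pos":[-0.0004,0,0],"turn":[0,0,0],"fingers":1}]'

```text
clock: 12.62
position: [0.4494, 0.1614, 0.1358]
ee_rot: [0.067, 0.998, 0.001, 0.001]
ft_force: [-4.9, 0.1, 1.1]
grip_width: 0.205
grasp_force: 59.5
```

```bash
python3 -c "
from h import *
st()"
```

```text
t 12.625 p [0.44938 0.16139 0.13584] blk [-32.82 -34.31] F [-4.85  0.14  1.14] Fblk [-4.83 -0.51] T [ 0.044  1.14  -0.028] level [0.0014 0.0012 0.0007]
```

Emit:
move_arm --plan '[{"delta_pos":[0,0,0],"turn":[0,0,0],"fingers":1},{"delta_pos":[0,0,0],"turn":[0,0,0],"fingers":1},{"delta_pos":[0,0,0],"turn":[0,0,0],"fingers":1}]'

```text
clock: 13.0
position: [0.4494, 0.1614, 0.1358]
ee_rot: [0.067, 0.998, 0.001, 0.001]
ft_force: [-5.2, 1.0, 2.7]
grip_width: 0.203
grasp_force: 59.6
```

```bash
python3 -c "
from h import *
st()"
```

```text
t 13.0 p [0.44942 0.16141 0.13584] blk [-32.78 -34.29] F [-5.17  1.04  2.66] Fblk [-5.27  0.34] T [0.121 1.337 0.   ] level [0.0014 0.0014 0.0008]
```

Emit:
move_arm --plan '[{"delta_pos":[0.005,0,0],"turn":[0,0,0],"fingers":1},{"delta_pos":[0.012,-0.005,0],"turn":[0,0,0],"fingers":1},{"delta_pos":[0.012,-0.025,0],"turn":[0,0,0],"fingers":1},{"delta_pos":[0.012,-0.043,0],"turn":[0,0,0],"fingers":1},{"delta_pos":[0.005,-0.043,0],"turn":[0,0,0],"fingers":1},{"delta_pos":[-0.015,-0.043,0],"turn":[0,0,0],"fingers":1},{"delta_pos":[-0.033,-0.043,0],"turn":[0,0,0],"fingers":1},{"delta_pos":[-0.033,-0.036,0],"turn":[0,0,0],"fingers":1},{"delta_pos":[-0.033,-0.031,0],"turn":[0,0,0],"fingers":1},{"delta_pos":[-0.033,-0.031,0],"turn":[0,0,0],"fingers":1}]'

```text
clock: 14.25
position: [0.4779, 0.127, 0.1359]
ee_rot: [0.066, 0.998, 0.001, 0.001]
ft_force: [-0.2, -0.5, -1.1]
grip_width: 0.203
grasp_force: 59.3
```

```bash
python3 -c "
from h import *
st()"
```

```text
t 14.25 p [0.47786 0.12699 0.13587] blk [ 2.000e-02 -6.459e+01] F [-0.24 -0.49 -1.09] Fblk [-0.17 -0.51] T [-0.018  0.01   0.007] level [0.0017 0.0018 0.002 ]
```

In the tool's units: -0.002 rad / 1.0472 = -0.0019.

Emit:
move_arm --plan '[{"delta_pos":[0,0.0006,0],"turn":[0,0,-0.0019],"fingers":1},{"delta_pos":[0,0.001,0],"turn":[0,0,-0.0019],"fingers":1},{"delta_pos":[0,0.001,0],"turn":[0,0,-0.0019],"fingers":1}]'

```text
clock: 14.62
position: [0.4784, 0.1272, 0.136]
ee_rot: [0.066, 0.998, 0.001, 0.001]
ft_force: [-0.8, -0.3, -2.0]
grip_width: 0.202
grasp_force: 59.3
```

```bash
python3 -c "
from h import *
st()"
```

```text
t 14.625 p [0.47841 0.12717 0.13599] blk [  0.54 -64.34] F [-0.8  -0.33 -1.95] Fblk [-0.75 -0.44] T [-0.035 -0.027 -0.043] level [0.0017 0.0021 0.0025]
```

Emit:
move_arm --plan '[{"delta_pos":[0,0.0005,0],"turn":[0,0,0],"fingers":1},{"delta_pos":[0,0.0005,0],"turn":[0,0,0],"fingers":1}]'

```text
clock: 14.88
position: [0.4785, 0.1277, 0.1359]
ee_rot: [0.066, 0.998, 0.001, 0.001]
ft_force: [0.3, -0.6, -1.2]
grip_width: 0.202
grasp_force: 59.3
```

```bash
python3 -c "
from h import *
st()"
```

```text
t 14.875 p [0.47853 0.1277  0.13595] blk [  0.58 -63.8 ] F [ 0.29 -0.56 -1.21] Fblk [ 0.37 -0.51] T [-0.004 -0.026  0.031] level [0.0016 0.0021 0.0026]
```

Emit:
move_arm --plan '[{"delta_pos":[0,0.0005,0],"turn":[0,0,0],"fingers":1},{"delta_pos":[0,0.0005,0],"turn":[0,0,0],"fingers":1}]'

```text
clock: 15.12
position: [0.4786, 0.1283, 0.1359]
ee_rot: [0.066, 0.998, 0.001, 0.001]
ft_force: [-0.9, 0.1, -0.9]
grip_width: 0.203
grasp_force: 59.3
```

```bash
python3 -c "
from h import *
st()"
```

```text
t 15.125 p [0.47861 0.12825 0.13594] blk [  0.59 -63.24] F [-0.93  0.08 -0.89] Fblk [-0.94 -0.05] T [-0.009 -0.018  0.022] level [0.0016 0.0021 0.0026]
```

Emit:
move_arm --plan '[{"delta_pos":[0,0.0005,0],"turn":[0,0,0],"fingers":1},{"delta_pos":[0,0.0005,0],"turn":[0,0,0],"fingers":1}]'

```text
clock: 15.38
position: [0.4786, 0.1287, 0.1359]
ee_rot: [0.066, 0.998, 0.001, 0.001]
ft_force: [0.3, 0.3, -0.5]
grip_width: 0.204
grasp_force: 59.3
```

```bash
python3 -c "
from h import *
st()"
```

```text
t 15.375 p [0.47865 0.12874 0.13593] blk [  0.56 -62.75] F [ 0.28  0.3  -0.48] Fblk [0.24 0.34] T [-0.051 -0.037 -0.007] level [0.0015 0.002  0.0027]
```

Emit:
move_arm --plan '[{"delta_pos":[0,0.0005,0],"turn":[0,0,0],"fingers":1},{"delta_pos":[0,0.0005,0],"turn":[0,0,0],"fingers":1}]'

```text
clock: 15.62
position: [0.4787, 0.1292, 0.1359]
ee_rot: [0.066, 0.998, 0.001, 0.001]
ft_force: [-0.5, -0.4, -1.3]
grip_width: 0.206
grasp_force: 59.3
```

```bash
python3 -c "
from h import *
st()"
```

```text
t 15.625 p [0.47871 0.12924 0.13592] blk [  0.56 -62.25] F [-0.49 -0.36 -1.31] Fblk [-0.43 -0.42] T [-0.076  0.044 -0.026] level [0.0015 0.0021 0.0027]
```

Emit:
move_arm --plan '[{"delta_pos":[0,0.0005,0],"turn":[0,0,0],"fingers":1},{"delta_pos":[0,0.0005,0],"turn":[0,0,0],"fingers":1}]'

```text
clock: 15.88
position: [0.4788, 0.1297, 0.1359]
ee_rot: [0.066, 0.998, 0.001, 0.001]
ft_force: [0.6, 0.3, -0.1]
grip_width: 0.203
grasp_force: 59.3
```

```bash
python3 -c "
from h import *
st()"
```

```text
t 15.875 p [0.47878 0.12974 0.13594] blk [  0.56 -61.74] F [ 0.65  0.26 -0.11] Fblk [0.6  0.34] T [ 0.058 -0.036  0.02 ] level [0.0016 0.0021 0.0026]
```

Emit:
move_arm --plan '[{"delta_pos":[0,0.0005,0],"turn":[0,0,0],"fingers":1},{"delta_pos":[0,0.0005,0],"turn":[0,0,0],"fingers":1}]'

```text
clock: 16.12
position: [0.4788, 0.1303, 0.1359]
ee_rot: [0.066, 0.998, 0.001, 0.001]
ft_force: [-0.5, 0.1, -0.7]
grip_width: 0.202
grasp_force: 59.3
```

```bash
python3 -c "
from h import *
st()"
```

```text
t 16.125 p [0.47884 0.13025 0.13594] blk [  0.55 -61.23] F [-0.49  0.13 -0.65] Fblk [-0.5   0.06] T [-0.013  0.01  -0.003] level [0.0016 0.002  0.0027]
```

Emit:
move_arm --plan '[{"delta_pos":[0,0.0005,0],"turn":[0,0,0],"fingers":1},{"delta_pos":[0,0.0005,0],"turn":[0,0,0],"fingers":1}]'

```text
clock: 16.38
position: [0.4789, 0.1305, 0.1359]
ee_rot: [0.066, 0.998, 0.001, 0.001]
ft_force: [-0.6, -1.4, -1.3]
grip_width: 0.199
grasp_force: 59.4
```

```bash
python3 -c "
from h import *
st()"
```

```text
t 16.375 p [0.4789  0.13049 0.13593] blk [  0.58 -60.98] F [-0.55 -1.39 -1.26] Fblk [-0.36 -1.46] T [-0.23   0.023 -0.002] level [0.0013 0.002  0.0024]
```

Emit:
move_arm --plan '[{"delta_pos":[0,0.0004,0],"turn":[0,0,0],"fingers":1},{"delta_pos":[0,0.0004,0],"turn":[0,0,0],"fingers":1}]'

```text
clock: 16.62
position: [0.479, 0.1307, 0.1359]
ee_rot: [0.066, 0.998, 0.0, 0.001]
ft_force: [-0.6, -3.4, 0.9]
grip_width: 0.197
grasp_force: 59.5
```

```bash
python3 -c "
from h import *
st()"
```

```text
t 16.625 p [0.47895 0.13066 0.13593] blk [  0.61 -60.8 ] F [-0.58 -3.38  0.89] Fblk [-0.12 -3.43] T [-0.828  0.209  0.021] level [0.001  0.002  0.0023]
```

Emit:
move_arm --plan '[{"delta_pos":[0,0.0002,0],"turn":[0,0,0],"fingers":1},{"delta_pos":[0,0.0002,0],"turn":[0,0,0],"fingers":1},{"delta_pos":[0,0.0002,0],"turn":[0,0,0],"fingers":1},{"delta_pos":[0,0.0002,0],"turn":[0,0,0],"fingers":1}]'

```text
clock: 17.12
position: [0.479, 0.1308, 0.1359]
ee_rot: [0.066, 0.998, 0.0, 0.001]
ft_force: [-0.3, -4.8, 1.2]
grip_width: 0.198
grasp_force: 59.6
```

```bash
python3 -c "
from h import *
st()"
```

```text
t 17.125 p [0.47897 0.13078 0.13592] blk [  0.6  -60.69] F [-0.34 -4.78  1.24] Fblk [ 0.3  -4.79] T [-1.367  0.295  0.013] level [0.001  0.0019 0.0022]
```

All three touches are done. The bore should be at TCP block coordinates (2.7, -28.05). I'll retreat, lift and go above it.

In the tool's units: 0.002 rad / 1.0472 = 0.0019.

Emit:
move_arm --plan '[{"delta_pos":[0,-0.005,0],"turn":[0,0,0],"fingers":1},{"delta_pos":[0,-0.008,-0.01],"turn":[0,0,0],"fingers":1},{"delta_pos":[0,-0.008,-0.03],"turn":[0,0,0],"fingers":1},{"delta_pos":[0,-0.008,-0.046],"turn":[0,0,0],"fingers":1},{"delta_pos":[0,-0.008,-0.046],"turn":[0,0,0],"fingers":1},{"delta_pos":[-0.001,0.01,-0.046],"turn":[0.001,0.0019,0.0019],"fingers":1},{"delta_pos":[-0.002,0.025,-0.046],"turn":[0.001,0.0019,0.0019],"fingers":1},{"delta_pos":[-0.0021,0.0324,-0.046],"turn":[0.001,0.0019,0.0019],"fingers":1},{"delta_pos":[-0.0021,0.0324,-0.046],"turn":[0.001,0.0019,0.0019],"fingers":1},{"delta_pos":[-0.0021,0.0324,-0.046],"turn":[0.001,0.0019,0.0019],"fingers":1}]'

```text
clock: 18.38
position: [0.4852, 0.1626, 0.1819]
ee_rot: [0.067, 0.998, 0.0, -0.0]
ft_force: [0.1, 0.4, -1.9]
grip_width: 0.202
grasp_force: 59.3
```

```bash
python3 -c "
from h import *
st()"
```

```text
t 18.375 p [0.48522 0.16261 0.18187] blk [  2.53 -28.31] F [ 0.08  0.37 -1.9 ] Fblk [0.03 0.38] T [-0.035  0.017  0.033] level [ 0.0002 -0.0001  0.0001]
```

Emit:
move_arm --plan '[{"delta_pos":[-0.0003,0.0003,0.004],"turn":[0,0,0],"fingers":1},{"delta_pos":[-0.0003,0.0003,0.008],"turn":[0,0,0],"fingers":1},{"delta_pos":[-0.0003,0.0003,0.01],"turn":[0,0,0],"fingers":1},{"delta_pos":[-0.0003,0.0003,0.01],"turn":[0,0,0],"fingers":1}]'

```text
clock: 18.88
position: [0.4854, 0.1633, 0.1718]
ee_rot: [0.067, 0.998, 0.0, -0.0]
ft_force: [0.1, 0.4, -1.5]
grip_width: 0.198
grasp_force: 59.3
```

```bash
python3 -c "
from h import *
st()"
```

```text
t 18.875 p [0.48544 0.16328 0.17179] blk [  2.67 -27.61] F [ 0.11  0.41 -1.49] Fblk [0.05 0.42] T [ 0.016 -0.018  0.006] level [ 0.0003 -0.0002  0.0006]
```

Emit:
move_arm --plan '[{"delta_pos":[0,0,0.0015],"turn":[0,0,0],"fingers":1},{"delta_pos":[0,0,0.003],"turn":[0,0,0],"fingers":1},{"delta_pos":[0,0,0.003],"turn":[0,0,0],"fingers":1}]'

```text
clock: 19.25
position: [0.4855, 0.1633, 0.1689]
ee_rot: [0.067, 0.998, 0.0, -0.0]
ft_force: [0.3, 0.7, -1.3]
grip_width: 0.201
grasp_force: 59.3
```

```bash
python3 -c "
from h import *
st()"
```

```text
t 19.25 p [0.48551 0.16331 0.16888] blk [  2.72 -27.57] F [ 0.34  0.68 -1.31] Fblk [0.24 0.72] T [ 0.022 -0.034  0.006] level [ 0.0005 -0.0001  0.0006]
```

Emit:
move_arm --plan '[{"delta_pos":[-0.0001,-0.0004,0],"turn":[0,0,0],"fingers":1},{"delta_pos":[-0.0001,-0.0004,0.0015],"turn":[0,0,0],"fingers":1},{"delta_pos":[-0.0001,-0.0004,0.003],"turn":[0,0,0],"fingers":1},{"delta_pos":[-0.0001,-0.0004,0.003],"turn":[0,0,0],"fingers":1}]'

```text
clock: 19.75
position: [0.4855, 0.1629, 0.1658]
ee_rot: [0.067, 0.998, 0.0, -0.0]
ft_force: [0.7, -0.3, -1.6]
grip_width: 0.2
grasp_force: 59.3
```

```bash
python3 -c "
from h import *
st()"
```

```text
t 19.75 p [0.48553 0.1629  0.16583] blk [  2.81 -27.98] F [ 0.7  -0.34 -1.61] Fblk [ 0.74 -0.24] T [-0.007  0.002 -0.049] level [ 0.0004 -0.0001  0.0006]
```

Emit:
move_arm --plan '[{"delta_pos":[0,0,0.001],"turn":[0,0,0],"fingers":1},{"delta_pos":[0,0,0.0015],"turn":[0,0,0],"fingers":1}]'

```text
clock: 20.0
position: [0.4856, 0.1629, 0.1644]
ee_rot: [0.067, 0.998, 0.0, 0.0]
ft_force: [-0.5, -0.4, -1.8]
grip_width: 0.203
grasp_force: 59.3
```

```bash
python3 -c "
from h import *
st()"
```

```text
t 20.0 p [0.48559 0.16291 0.16443] blk [  2.86 -27.96] F [-0.46 -0.4  -1.78] Fblk [-0.4  -0.46] T [-0.006 -0.016  0.056] level [0.0006 0.     0.0006]
```

No force at 4 mm below the block's top, so the pin has entered the bore. I'll keep lowering.

Emit:
move_arm --plan '[{"delta_pos":[0,0,0.002],"turn":[0,0,0],"fingers":1},{"delta_pos":[0,0,0.004],"turn":[0,0,0],"fingers":1},{"delta_pos":[0,0,0.006],"turn":[0,0,0],"fingers":1},{"delta_pos":[0,0,0.006],"turn":[0,0,0],"fingers":1}]'

```text
clock: 20.5
position: [0.4855, 0.1629, 0.1583]
ee_rot: [0.067, 0.998, 0.0, -0.0]
ft_force: [-0.6, -0.5, -1.3]
grip_width: 0.202
grasp_force: 59.3
```

```bash
python3 -c "
from h import *
st()"
```

```text
t 20.5 p [0.4855  0.16289 0.15828] blk [  2.78 -28.  ] F [-0.63 -0.49 -1.26] Fblk [-0.56 -0.57] T [ 0.002 -0.007  0.008] level [ 0.0003 -0.0002  0.0006]
```

Emit:
move_arm --plan '[{"delta_pos":[0,0,0.002],"turn":[0,0,0],"fingers":1},{"delta_pos":[0,0,0.004],"turn":[0,0,0],"fingers":1},{"delta_pos":[0,0,0.006],"turn":[0,0,0],"fingers":1},{"delta_pos":[0,0,0.006],"turn":[0,0,0],"fingers":1}]'

```text
clock: 21.0
position: [0.4855, 0.1629, 0.1523]
ee_rot: [0.067, 0.998, 0.0, -0.0]
ft_force: [0.0, -0.2, -0.9]
grip_width: 0.2
grasp_force: 59.3
```

```bash
python3 -c "
from h import *
st()"
```

```text
t 21.0 p [0.4855 0.1629 0.1523] blk [  2.78 -27.98] F [ 0.04 -0.17 -0.94] Fblk [ 0.06 -0.16] T [-0.049  0.058  0.039] level [ 0.0004 -0.0002  0.0006]
```

Free all the way so far. Home should be at a TCP height of about 0.1136.

Emit:
move_arm --plan '[{"delta_pos":[0,0,0.003],"turn":[0,0,0],"fingers":1},{"delta_pos":[0,0,0.006],"turn":[0,0,0],"fingers":1},{"delta_pos":[0,0,0.009],"turn":[0,0,0],"fingers":1},{"delta_pos":[0,0,0.012],"turn":[0,0,0],"fingers":1},{"delta_pos":[0,0,0.015],"turn":[0,0,0],"fingers":1},{"delta_pos":[0,0,0.015],"turn":[0,0,0],"fingers":1}]'

```text
clock: 21.75
position: [0.4855, 0.1629, 0.1372]
ee_rot: [0.067, 0.998, 0.0, -0.0]
ft_force: [0.3, 0.5, -1.8]
grip_width: 0.202
grasp_force: 59.3
```

```bash
python3 -c "
from h import *
st()"
```

```text
t 21.75 p [0.48548 0.16288 0.13724] blk [  2.76 -28.  ] F [ 0.33  0.48 -1.77] Fblk [0.26 0.52] T [-0.032 -0.004  0.012] level [ 0.0003 -0.0003  0.0006]
```

Emit:
move_arm --plan '[{"delta_pos":[0,0,0.003],"turn":[0,0,0],"fingers":1},{"delta_pos":[0,0,0.006],"turn":[0,0,0],"fingers":1},{"delta_pos":[0,0,0.009],"turn":[0,0,0],"fingers":1},{"delta_pos":[0,0,0.012],"turn":[0,0,0],"fingers":1},{"delta_pos":[0,0,0.015],"turn":[0,0,0],"fingers":1},{"delta_pos":[0,0,0.018],"turn":[0,0,0],"fingers":1},{"delta_pos":[0,0,0.018],"turn":[0,0,0],"fingers":1}]'

```text
clock: 22.62
position: [0.4855, 0.1629, 0.1192]
ee_rot: [0.067, 0.998, 0.0, -0.0]
ft_force: [-1.1, -0.9, -1.3]
grip_width: 0.203
grasp_force: 59.3
```

```bash
python3 -c "
from h import *
st()"
```

```text
t 22.625 p [0.4855  0.16289 0.11924] blk [  2.77 -27.99] F [-1.13 -0.87 -1.29] Fblk [-1.01 -1.02] T [ 0.009 -0.005 -0.036] level [ 0.0003 -0.0003  0.0006]
```

Emit:
move_arm --plan '[{"delta_pos":[0,0,0.0015],"turn":[0,0,0],"fingers":1},{"delta_pos":[0,0,0.003],"turn":[0,0,0],"fingers":1},{"delta_pos":[0,0,0.0038],"turn":[0,0,0],"fingers":1},{"delta_pos":[0,0,0.0038],"turn":[0,0,0],"fingers":1}]'

```text
clock: 23.12
position: [0.4856, 0.1629, 0.1156]
ee_rot: [0.067, 0.998, 0.0, 0.0]
ft_force: [0.2, 0.1, -1.0]
grip_width: 0.202
grasp_force: 59.3
```

```bash
python3 -c "
from h import *
st()"
```

```text
t 23.125 p [0.48561 0.16291 0.11565] blk [  2.88 -27.96] F [ 0.24  0.08 -0.99] Fblk [0.23 0.11] T [ 0.002  0.002 -0.006] level [0.0005 0.     0.0005]
```

Emit:
move_arm --plan '[{"delta_pos":[0,0,0.0006],"turn":[0,0,0],"fingers":1},{"delta_pos":[0,0,0.0006],"turn":[0,0,0],"fingers":1}]'

```text
clock: 23.38
position: [0.4856, 0.163, 0.1151]
ee_rot: [0.067, 0.998, 0.0, 0.0]
ft_force: [1.0, 0.0, -0.3]
grip_width: 0.195
grasp_force: 59.3
```

```bash
python3 -c "
from h import *
st()"
```

```text
t 23.375 p [0.48561 0.16296 0.11509] blk [  2.87 -27.91] F [ 0.95  0.04 -0.33] Fblk [0.94 0.17] T [ 0.016  0.064 -0.026] level [0.0006 0.     0.0006]
```

Emit:
move_arm --plan '[{"delta_pos":[0,0,0.0006],"turn":[0,0,0],"fingers":1},{"delta_pos":[0,0,0.0006],"turn":[0,0,0],"fingers":1}]'

```text
clock: 23.62
position: [0.4856, 0.1629, 0.1145]
ee_rot: [0.067, 0.998, 0.0, 0.0]
ft_force: [-0.4, 0.8, -1.1]
grip_width: 0.201
grasp_force: 59.3
```

```bash
python3 -c "
from h import *
st()"
```

```text
t 23.625 p [0.48562 0.16293 0.11447] blk [  2.89 -27.94] F [-0.42  0.81 -1.13] Fblk [-0.53  0.75] T [-0.016 -0.061 -0.013] level [0.0005 0.0001 0.0006]
```

Emit:
move_arm --plan '[{"delta_pos":[0,0,0.0005],"turn":[0,0,0],"fingers":1},{"delta_pos":[0,0,0.0005],"turn":[0,0,0],"fingers":1}]'

```text
clock: 23.88
position: [0.4856, 0.1629, 0.114]
ee_rot: [0.067, 0.998, 0.0, 0.0]
ft_force: [-0.3, 0.4, -1.4]
grip_width: 0.204
grasp_force: 59.3
```

```bash
python3 -c "
from h import *
st()"
```

```text
t 23.875 p [0.4856  0.16292 0.11396] blk [  2.87 -27.94] F [-0.28  0.44 -1.44] Fblk [-0.34  0.4 ] T [-0.001 -0.027  0.013] level [0.0005 0.     0.0006]
```

Emit:
move_arm --plan '[{"delta_pos":[0,0,0.0004],"turn":[0,0,0],"fingers":1},{"delta_pos":[0,0,0.0004],"turn":[0,0,0],"fingers":1}]'

```text
clock: 24.12
position: [0.4856, 0.163, 0.1136]
ee_rot: [0.067, 0.998, 0.0, 0.0]
ft_force: [-1.5, -0.8, -0.6]
grip_width: 0.203
grasp_force: 59.3
```

```bash
python3 -c "
from h import *
st()"
```

```text
t 24.125 p [0.4856  0.16298 0.11358] blk [  2.86 -27.89] F [-1.47 -0.81 -0.62] Fblk [-1.35 -1.  ] T [ 0.001 -0.     0.003] level [0.0006 0.     0.0007]
```

Emit:
move_arm --plan '[{"delta_pos":[0,0,0.0003],"turn":[0,0,0],"fingers":1},{"delta_pos":[0,0,0.0003],"turn":[0,0,0],"fingers":1}]'

```text
clock: 24.38
position: [0.4857, 0.163, 0.1135]
ee_rot: [0.067, 0.998, 0.0, 0.0]
ft_force: [-1.8, -0.5, 3.5]
grip_width: 0.202
grasp_force: 59.8
```

```bash
python3 -c "
from h import *
st()"
```

```text
t 24.375 p [0.48569 0.16296 0.11353] blk [  2.95 -27.9 ] F [-1.82 -0.49  3.49] Fblk [-1.74 -0.73] T [-0.18   0.361  0.017] level [0.0007 0.0002 0.0005]
```

The collar is seated: force appeared at exactly the predicted height. I'll hold briefly, then release and retreat upward.

Emit:
move_arm --plan '[{"delta_pos":[0,0,0],"turn":[0,0,0],"fingers":1},{"delta_pos":[0,0,0],"turn":[0,0,0],"fingers":1},{"delta_pos":[0,0,0],"turn":[0,0,0],"fingers":0.6},{"delta_pos":[0,0,0],"turn":[0,0,0],"fingers":0.4},{"delta_pos":[0,0,0],"turn":[0,0,0],"fingers":0.4},{"delta_pos":[0,0,0],"turn":[0,0,0],"fingers":0.4},{"delta_pos":[0,0,0],"turn":[0,0,0],"fingers":0.4}]'

```text
clock: 25.25
position: [0.4856, 0.1629, 0.1133]
ee_rot: [0.067, 0.998, 0.0, 0.0]
ft_force: [0.5, -0.7, 0.6]
grip_width: 0.601
grasp_force: 0.0
```

```bash
python3 -c "
from h import *
st();o=get_obs();print(o['grip_width'],o['grasp_force'])"
```

```text
t 25.25 p [0.48563 0.16293 0.11326] blk [  2.9  -27.93] F [ 0.5  -0.71  0.59] Fblk [ 0.59 -0.63] T [ 0.024 -0.016 -0.022] level [0.0005 0.0001 0.0006]
0.6014343980012139 0.0
```

Emit:
move_arm --plan '[{"delta_pos":[0,0,-0.01],"turn":[0,0,0],"fingers":0.4},{"delta_pos":[0,0,-0.03],"turn":[0,0,0],"fingers":0.4},{"delta_pos":[0,0,-0.06],"turn":[0,0,0],"fingers":0.4},{"delta_pos":[0,0,-0.1],"turn":[0,0,0],"fingers":0.4},{"delta_pos":[0,0,-0.14],"turn":[0,0,0],"fingers":0.4},{"delta_pos":[0.03,0,-0.14],"turn":[0,0,0],"fingers":0.4},{"delta_pos":[0.05,0,-0.14],"turn":[0,0,0],"fingers":0.4},{"delta_pos":[0.05,0,-0.14],"turn":[0,0,0],"fingers":0.4}]'

```text
clock: 26.25
position: [0.4354, 0.1699, 0.2542]
ee_rot: [0.066, 0.998, 0.001, 0.0]
ft_force: [1.1, 0.8, -0.5]
grip_width: 0.602
grasp_force: 0.0
```

Run:
```python
from h import *
st();o=get_obs();c=camera("wrist");P=wristpts(c,o);x,y,z=P[...,0],P[...,1],P[...,2]
m=(c["range_z"]>0)&(np.hypot(x-.484,y-.163)<.03)
for lo,hi in((.086,.0925),(.0935,.099),(.125,.145)):
    q=P[m&(z>lo)&(z<hi)];print(lo,len(q),np.median(q,0).round(4) if len(q) else "")
```

```text
t 26.25 p [0.43544 0.16992 0.25422] blk [-47.77 -27.73] F [ 1.15  0.82 -0.52] Fblk [1.03 0.96] T [-0.028 -0.025 -0.   ] level [0.0019 0.0008 0.0019]
0.086 1507 [0.4767 0.1683 0.09  ]
0.0935 130 [0.477  0.163  0.0949]
0.125 391 [0.4817 0.1624 0.135 ]
```

The collar top reads 94.9 mm and the grip top 135 mm. That matches the pin fully home, so I'm handing in.

```bash
python3 -c "
from workcell import hand_in
print(hand_in())"
```

```text
the job is handed in; nothing more can be done
None
```

All three touches were made at about 5 N each, and the pin was lowered into the large bore until its collar seated, then released and handed in. The system returned no verdict, but the last wrist view put the collar top at 94.9 mm and the grip top at 135 mm, which is where they sit with the pin fully home.

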